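# Hold the sprung tube clamp open under the magnifier

## Task

I want to fit a tube into the sprung bench clamp: first swing the magnifier by its orange handle until the lens is centred over the clamp's jaw and leave it standing there, then press the clamp's red paddle down with the gripper until the red pointer at the jaw end stands in the green band, and keep it pressed. Never let the pointer reach the red band. Finish while still holding the paddle down there, with the lens still over the jaw and the other things on the bench left where they are.

Things in the scene. Friction and masses are not known exactly. Their poses are not given: they have to be found in the camera images.
- lens_hinge (a point): centre of the magnifier's swing joint, on the vertical axis of its fixed steel column (grey round foot 116 mm across), 186 mm above the bench; the column's top pin ends 211 mm above the bench, and the arm's short tail reaches 54 mm behind the axis
- lens_center (a point): centre of the magnifier's round lens, 198 mm from the hinge axis, 186 mm above the bench; black rim 106 mm across and 12 mm thick; it swings level with the arm
- lens_handle (a point): middle of the orange upright handle on the outer end of the lens arm, 258 mm from the hinge axis, in line with hinge and lens centre; a round post 16 mm in diameter, standing from 190 to 248 mm above the bench (this point: 220 mm); its foot is a 24 x 20 mm black bracket whose top is at 191 mm. Pinch it from above; a push of about 2 N sideways moves the arm
- lens_arm (a joint): swing of the magnifier arm about its upright axis (rad); grows clockwise seen from above (towards the robot's left when the arm points at the robot); from -0.7 to 1.3. The joint is stiff and stays where it is left
- jaw (a point): mouth of the blue bench clamp, 60 mm above the bench: the middle of the steel lower jaw, over the middle of which the lens has to stand. The clamp is fixed to the bench on a plate 80 x 290 x 12 mm; its highest fixed part is the upright scale plate beside the jaw (148 mm, with white, green, yellow and red bands from below)
- lever_hinge (a point): hinge of the clamp's lever, 88 mm above the bench, 75 mm from the jaw horizontally; the level hinge axis is square to the line jaw - hinge - paddle
- paddle (a point): centre of the top face of the clamp's red ribbed paddle (42 mm wide, 56 mm long along the lever, 12 mm thick), on the lever 115 mm from the hinge on the side away from the jaw; its top is level at 98 mm above the bench when not pressed. Pressed at its centre it sinks 26 mm to the middle of the green band
- lever (a joint): turn of the clamp's lever (rad): 0 at rest with the jaw shut, grows as the paddle is pressed down and the jaw opens; stop at 0.42. A spring pushes it back: about 3.5 N at the paddle at rest, 7.5 N in the green band. Green band of the scale: 0.17 to 0.28; yellow to 0.35; red above 0.35
- rest: bystander: small light wooden notched rest 45 x 102 x 24 mm, origin at its underside
- work_tube: bystander: white tube 200 mm long, 12 mm thick, lying on the rest
- mallet: bystander: wooden mallet 76 x 243 x 42 mm lying on the bench, origin at its underside
- jar: bystander: glass jar with a white lid, 63 mm across, 99 mm high, origin at its underside
- wax: bystander: yellow wax cake, 70 mm across, 35 mm high, origin at its underside
- weight: bystander: brass weight, 35 mm across, 44 mm high, origin at its underside

How it is judged (in metres and radians):
On the way:
1. the lens stands still over the clamp's jaw, the paddle not yet pressed (horizontal distance between lens_center and jaw below 0.025 m and velocity of joint lens_arm between -0.05 and 0.05 rad/s and value of joint lever below 0.05 rad), for 0.3 s.
At the end, for the whole second after the job is handed in: the lens centre is still and within 25 mm of the jaw's middle (seen from above), and the gripper itself holds the paddle pressed (more than 2 N) with the lever in the green band, 0.17 to 0.28 rad, through the last second (horizontal distance between lens_center and jaw below 0.025 m and velocity of joint lens_arm between -0.05 and 0.05 rad/s and value of joint lever between 0.17 and 0.28 rad and contact force between any of the fingers, the arm and lever above 2 N); the arm keeps its last pose, push and grip.
It fails at once if the pointer reaches the red band (lever past 0.35 rad) (value of joint lever above 0.35 rad).
It fails at once if a bystander is moved more than 30 mm (distance of any of rest, work_tube, mallet, jar, wax, weight from where it was at the start of the episode above 0.03 m).
It also fails if it takes over 45 s, if anything falls off the work surface, if the arm or the gripper's body presses on something with over 40 N, if the wrist force passes 120 N, or if a joint passes its speed limit or range.

## Robot

A 6-joint arm with a two-finger parallel gripper is mounted at the origin on a cart in front of the work surface, level with it; the furniture and walls round the work are solid. World frame = base frame: x ahead of the robot, y to its left, z up, the work surface at z = 0. Lengths are in mm, angles in rad, forces in N, time in s.
With the tool pointing down it reaches from about 300 to 775 mm from the base axis. Payload 14.6 kg.
Tool frame: the origin (TCP) lies midway between the tips of the shut fingers; the grasp point (between the pads) lies 19 mm behind it; z points along the fingers, y is the direction in which the jaws open and shut (so a half turn about z gives the same grasp; the last joint's range is limited). The gripper opens to 94 mm and grips with 3 to 60 N. Pads are 16 mm wide; open, the fingers measure 119 mm over their backs; the gripper's body (75 mm by 177 mm) begins 78 mm behind the grasp point.
Start: joints at [1.185, 0.3, 1.521, -0, 1.321, -0.067], TCP at [172.382, 522.277, 205.446] pointing down, gripper open.
Joint ranges: [-3.03, 3.03], [-0.79, 2.21], [0.23, 2.52], [-1.04, 4.18], [0, 3.07], [-2.55, 2.55]. Speed limits (rad/s): [2.22, 2.22, 2.57, 3.14, 3.14, 3.14].

## Interface

Orientations are given as [roll, pitch, yaw] about the fixed x, y, z axes, in that order (R = Rz(yaw) Ry(pitch) Rx(roll)).
In Python, from cell import manip gives the robot as it stands.
- The arm moves only by the tool play_rows, never from a script. Its argument "commands" is a list of rows, each an object of numbers: "x", "y", "z": the shift along the tool's x, y, z in m; "wx", "wy", "wz": the turn, a rotation vector about the tool's x, y, z in degrees; "grip": the opening, from 0 (shut) to 1 (fully open). In form: [{"x": .., "y": .., "z": .., "wx": .., "wy": .., "wz": .., "grip": ..}, ...]. A call has 1 to 20 rows; each row shifts and turns the commanded pose from where the row before left it, along the tool's axes as they then stand; what a row does not reach is not made up. A row lasts 1/8 s, in which the tool goes at most 62.5 mm and 10.7 degrees, less where a joint would pass 70% of its speed; a pose out of reach is approached as far as the arm can. A call is refused whole if a number of a shift passes 0.0625 or a number of a turn 10.7, either way. A call with a gripper value outside its range is refused whole. The fingers move at their own pace and stop on an object; "squeeze" is the grip in N (left out, the last holds). Time passes only in rows, so rows that do not move let the fingers close. It gives the time, the measured TCP pose, the force and the opening at its end, in the units of the state.
- manip.read_state(): the state, without advancing time (a new reading comes with each control period).
- manip.camera(name): name is "side" or "top"; returns (picture, depth): 384x512x3 uint8, red, green, blue; 384x512 float32, mm along the optical axis (not along the pixel's ray), 0 where there is no reading.
- manip.camera_info(name): a dict with "intrinsics" (3x3 intrinsics, pixels), "camera_from_world" (4x4, takes a point from world to camera coordinates). Camera axes: x right, y up, looking along -z (the intrinsics and any distortion apply to the point x, -y, -z); pixel columns grow to the right and rows downward; lengths in mm; the calibration is good to about 2 mm. A picture is of the moment at which its call begins. camera_info takes no time and is no camera call.
- manip.sign_off(): hands the job in, once; it reports no verdict.
The state is a dict: "clock": time; "joints": joint angles; "qd": joint speeds; "effort": joint torques, N m; "eef_pos": TCP position; "eef_rot": TCP orientation; "wrist_force": force on the tool from outside, world axes, zero at the start; "moment": the same for the moment, N m; "finger_gap": finger opening in mm.
Only numpy, scipy, OpenCV 4.12 (cv2) and the standard library are available. Lean on these libraries where they do the work, as an engineer would, in place of code of your own. Each camera call takes 0.05 s, during which the arm holds its last target.

## Working session

There is one attempt and no reset: what is moved stays moved. The work goes in short steps, Python scripts to look and compute and a tool call to move; the robot and the scene stay as the last step left them, time stands still between calls to the robot, and variables do not carry over. Pictures are saved under pics/ and viewed, and the job is handed in when it is done.

Besides the shell and the picture viewer there is one more tool, called as name([rows], argument=value, ...), one row to a line, values as JSON. play_rows: Moves the arm, as the interface text tells. Its arguments: {"type":"object","properties":{"commands":{"type":"array"},"squeeze":{"type":"number"}},"required":["commands"]}

```bash
mkdir -p pics
cat > h.py <<'E'
import numpy as np,cv2
from cell import manip
def info(n):
    i=manip.camera_info(n);return np.array(i["intrinsics"]),np.array(i["camera_from_world"]),i
def ray(n,u,v):
    K,T,_=info(n)
    d=np.array([(u-K[0,2])/K[0,0],-(v-K[1,2])/K[1,1],-1.])
    R=T[:3,:3];c=-R.T@T[:3,3];return c,R.T@d
def onz(n,u,v,z):
    c,d=ray(n,u,v);return c+d*(z-c[2])/d[2]
def deproj(n,u,v,dep):
    c,d=ray(n,u,v);return c+d*dep
def cloud(n,D):
    K,T,_=info(n);v,u=np.mgrid[:D.shape[0],:D.shape[1]]
    d=np.stack([(u-K[0,2])/K[0,0]*D,-(v-K[1,2])/K[1,1]*D,-D],-1)
    return (d-T[:3,3])@T[:3,:3]
def proj(n,p):
    K,T,_=info(n);q=T[:3,:3]@np.array(p)+T[:3,3];return K[0,0]*q[0]/-q[2]+K[0,2],K[1,1]*(-q[1])/-q[2]+K[1,2]
E
python3 - <<'E'
from h import *
for n in("top","side"):
    p,d=manip.camera(n);cv2.imwrite(f"pics/{n}0.png",cv2.resize(p[...,::-1],(768,576)));np.savez(f"{n}0.npz",p=p,d=d)
    i=info(n)[2];print({k:v for k,v in i.items()})
print(manip.read_state())
E
```

```text
{'intrinsics': array([[401.97497807,   0.        , 260.91425836],
       [  0.        , 401.97497807, 195.00956908],
       [  0.        ,   0.        ,   1.        ]]), 'camera_from_world': array([[-2.19252175e-02, -9.99740173e-01, -6.23463010e-03,
         3.77911199e+01],
       [ 9.96711189e-01, -2.23445577e-02,  7.78943265e-02,
        -5.59651271e+02],
       [-7.80133975e-02, -4.50627553e-03,  9.96942126e-01,
        -1.43337188e+03],
       [ 0.00000000e+00,  0.00000000e+00,  0.00000000e+00,
         1.00000000e+00]])}
{'intrinsics': array([[454.57731229,   0.        , 255.43960507],
       [  0.        , 454.57731229, 195.12000329],
       [  0.        ,   0.        ,   1.        ]]), 'camera_from_world': array([[-9.42716786e-01, -3.33578469e-01, -3.23515040e-03,
         5.44854852e+02],
       [ 1.67869816e-01, -4.82748090e-01,  8.59519637e-01,
        -1.89395423e+02],
       [-2.88279008e-01,  8.09740506e-01,  5.11092484e-01,
        -1.38976016e+03],
       [ 0.00000000e+00,  0.00000000e+00,  0.00000000e+00,
         1.00000000e+00]])}
{'clock': 0.1, 'joints': array([ 1.18537881e+00,  3.00377390e-01,  1.52150456e+00, -6.52140880e-06,
        1.32070075e+00, -6.65966484e-02]), 'qd': array([ 0.00021404, -0.0013756 , -0.00246684,  0.00035093,  0.00092379,
        0.0002794 ]), 'effort': array([ 9.04480257e-04, -5.32647157e+01, -3.53282189e+01,  7.08872708e-02,
        2.35205685e-02, -9.26829762e-05]), 'eef_pos': array([172.31197015, 522.06883857, 204.97010453]), 'eef_rot': array([-3.14060438e+00, -5.95821250e-05,  2.82277337e+00]), 'wrist_force': array([-0.1587846 ,  0.55654361, -0.2544063 ]), 'moment': array([ 0.03774273, -0.00420793,  0.04044258]), 'finger_gap': 94.23959478781977}
```

View pics/top0.png

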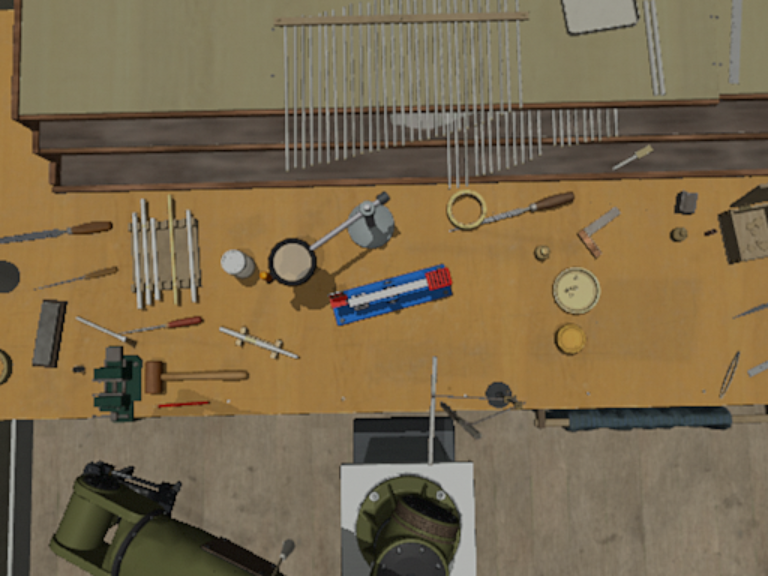

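View pics/side0.png

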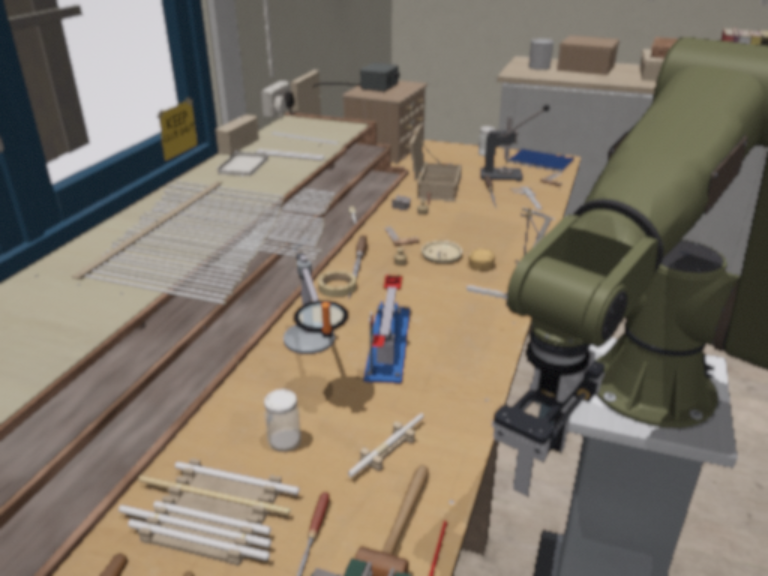

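Run:
```python
from h import *
z=np.load("top0.npz");p,D=z["p"],z["d"];P=cloud("top",D);h=cv2.cvtColor(p,cv2.COLOR_RGB2HSV)
H,S,V=[h[...,i].astype(int) for i in range(3)]
roi=np.zeros(D.shape,bool);roi[120:225,160:310]=1
def rep(nm,m):
    m=m&roi
    n,l,st,c=cv2.connectedComponentsWithStats(m.astype(np.uint8))
    for i in range(1,n):
        if st[i,4]>8:
            q=P[l==i];print(nm,c[i].round(1),st[i],np.median(q,0).round(0),q.min(0).round(),q.max(0).round())
rep("red",((H<6)|(H>174))&(S>150)&(V>100)); rep("orange",(H>=5)&(H<14)&(S>200)&(V>120)); rep("blue",(H>100)&(H<125)&(S>150)&(V>60))
rep("tall",(P[...,2]>165)); rep("z>200",(P[...,2]>200))
rep("rimblack",(V<45)&(P[...,2]>165))
rep("z>140",(P[...,2]>130)&(P[...,2]<165))
cv2.imwrite("pics/topc.png",cv2.resize(p[115:225,150:310,::-1],None,fx=5,fy=5,interpolation=cv2.INTER_CUBIC))
z=np.load("side0.npz");p=z["p"]
cv2.imwrite("pics/sidec.png",cv2.resize(p[160:300,160:300,::-1],None,fx=4.2,fy=4.2,interpolation=cv2.INTER_CUBIC))
```

```text
red [292.1 185.6] [284 179  17  14 159] [584. -83.  99.] [ 562. -119.   -3.] [618. -55. 106.]
red [225.2 200.9] [220 197  12   8  54] [537. 149.  91.] [527. 129.  82.] [550. 166.  96.]
blue [259.9 188. ] [229 176  67  23 298] [586.  24.  13.] [ 447. -101.    5.] [ 628.  142. 1473.]
blue [259.4 202.6] [223 191  78  26 646] [533.  33.  13.] [ 447. -118.   -2.] [ 574.  164. 1473.]
tall [204.6 167.3] [ 173  128   87   63 1197] [630. 225. 191.] [447.  19. 175.] [ 766.  293. 1473.]
z>200 [244.  138.2] [239 135  11   8  34] [729.  74. 206.] [717.  59. 200.] [741.  91. 218.]
z>200 [176.4 184.4] [173 182   8   6  39] [582. 284. 243.] [576. 280. 202.] [590. 293. 252.]
rimblack [245.4 144. ] [243 143   6   3   9] [714.  72. 189.] [712.  63. 180.] [719.  79. 200.]
rimblack [194.3 175.1] [178 159  33  32 246] [613. 235. 192.] [447.  19. 184.] [ 669.  290. 1473.]
z>140 [222.6 196. ] [218 194  10   5  20] [550. 151. 144.] [545. 136. 131.] [556. 167. 157.]
```

View pics/topc.png

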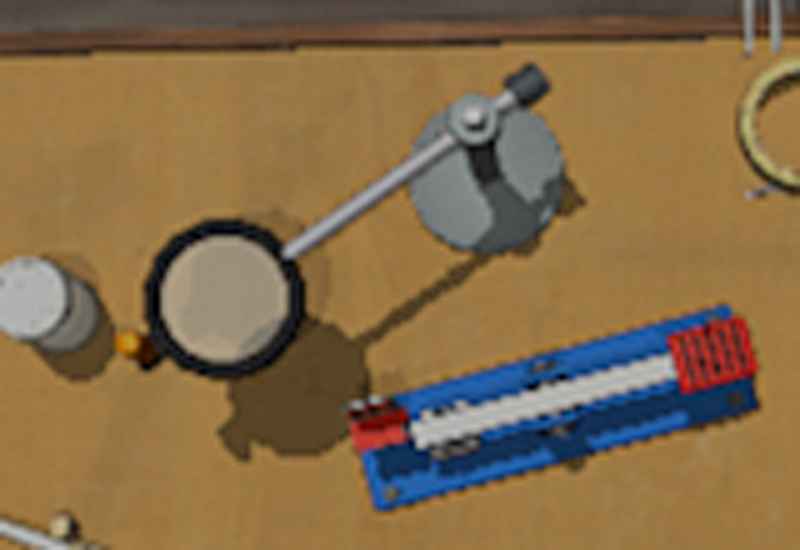

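View pics/sidec.png

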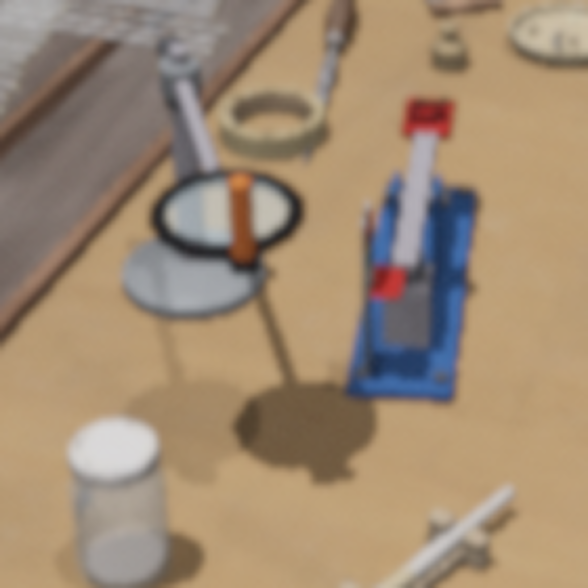

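Run:
```python
from h import *
t=lambda a,b,z:onz("top",a/5+150-.4,b/5+115-.4,z)
s=lambda a,b,z:onz("side",a/4.2+160-.4,b/4.2+160-.4,z)
L=t(225,299,192);Hn=t(474,117,211);Pd=t(713,355,98);Hd=t(127,343,248)
print("L",L,"H",Hn,"Pd",Pd,"Hd",Hd)
print("HL",np.linalg.norm((L-Hn)[:2]),"HHd",np.linalg.norm((Hd-Hn)[:2]), np.degrees(np.arctan2(*(L-Hn)[[1,0]])),np.degrees(np.arctan2(*(Hd-Hn)[[1,0]])))
c=[t(382,508,12),t(757,405,12),t(728,308,12)]
print("corners",c,np.linalg.norm(c[1]-c[0]),np.linalg.norm(c[2]-c[1]))
u=(c[0]-c[1])/np.linalg.norm(c[0]-c[1]);print("u edge",u)
b0,b1=t(420,432,97),t(672,366,97);u2=(b0-b1)/np.linalg.norm(b0-b1);print("u lever",u2)
for w in(u,u2):
    J=Pd+190*w;print("jaw",J, "dist to H",np.linalg.norm((J-Hn)[:2]), "brg",np.degrees(np.arctan2(*(J-Hn)[[1,0]])))
    print(np.array(proj("side",[J[0],J[1],60])))
print("side: hinge",s(176,48,211),"paddle",s(429,112,98),"lens",s(228,212,192),"handle top",s(240,180,248), "jawtop(406,300 z~60)",s(406,315,60))
print("foot", t(488,175,5))
# jaw by depth side
D=np.load("side0.npz")["d"];P=cloud("side",D)
for a,b in[(408,300),(408,320),(408,335),(395,310),(420,310),(429,112),(390,283)]: print((a,b),P[int(b/4.2+160),int(a/4.2+160)].round())
```

```text
L [618.20820177 236.12027195 192.        ] H [728.80924357  73.10965147 211.        ] Pd [584.40645493 -83.1293624   98.        ] Hd [584.89650827 287.03649408 248.        ]
HL 196.98998156516674 HHd 257.8285658636238 124.15649166887529 123.92948653381343
corners [array([486.78716655, 153.90107496,  12.        ]), array([ 555.70063197, -120.51354757,   12.        ]), array([ 627.29340184, -101.43514708,   12.        ])] 282.93541802146194 74.09122798253289
u edge [-0.24356606  0.96988431  0.        ]
u lever [-0.23240427  0.97261928  0.        ]
jaw [538.12890325 101.14865639  98.        ] dist to H 192.73084336206233 brg 171.6347672918575
[256.5874023  225.68852813]
jaw [540.24964442 101.66830015  98.        ] dist to H 190.71003866624028 brg 171.38761559860697
[255.8978211  225.65109359]
side: hinge [728.5423849   80.01733245 211.        ] paddle [582.369779   -78.72188066  98.        ] lens [612.12468126 248.71293507 192.        ] handle top [581.84433053 291.50338795 248.        ] jawtop(406,300 z~60) [523.16297113 146.69773469  60.        ]
foot [731.12452802  72.43836283   5.        ]
(408, 300) [530. 120.  54.]
(408, 320) [530. 122.  36.]
(408, 335) [530. 122.  24.]
(395, 310) [538. 126.  48.]
(420, 310) [520. 121.  49.]
(429, 112) [583. -84.  96.]
(390, 283) [536. 150.  88.]
```

play_rows([
  {"z":-0.035},
  {"z":-0.035},
  {"x":-0.033,"y":-0.0067},
  {"x":-0.033,"y":-0.0067},
  {"x":-0.033,"y":-0.0067},
  {"x":-0.033,"y":-0.0067},
  {"x":-0.033,"y":-0.0067},
  {"x":-0.033,"y":-0.0067},
  {"x":-0.033,"y":-0.0067},
  {"x":-0.033,"y":-0.0067},
  {"x":-0.033,"y":-0.0067},
  {"x":-0.033,"y":-0.0067},
  {"x":-0.033,"y":-0.0067},
  {"x":-0.033,"y":-0.0067},
  {"x":-0.033,"y":-0.0067},
  {"x":-0.033,"y":-0.0067},
  {"wz":7},
  {"wz":7},
  {},
  {},
], squeeze=15)

```text
$.commands[0]: bad value
```

play_rows([
  {"x":0,"y":0,"z":-0.035,"wx":0,"wy":0,"wz":0,"grip":1},
], squeeze=15)

```text
clock: 0.22
eef_pos: [172.0, 521.3, 238.4]
eef_rot: [-3.136, -0.0, 2.823]
wrist_force: [-0.4, -0.2, -0.2]
finger_gap: 93.9
```

play_rows([
  {"x":0,"y":0,"z":-0.035,"wx":0,"wy":0,"wz":0,"grip":1},
  {"x":-0.033,"y":-0.0067,"z":0,"wx":0,"wy":0,"wz":0,"grip":1},
  {"x":-0.033,"y":-0.0067,"z":0,"wx":0,"wy":0,"wz":0,"grip":1},
  {"x":-0.033,"y":-0.0067,"z":0,"wx":0,"wy":0,"wz":0,"grip":1},
  {"x":-0.033,"y":-0.0067,"z":0,"wx":0,"wy":0,"wz":0,"grip":1},
  {"x":-0.033,"y":-0.0067,"z":0,"wx":0,"wy":0,"wz":0,"grip":1},
  {"x":-0.033,"y":-0.0067,"z":0,"wx":0,"wy":0,"wz":0,"grip":1},
  {"x":-0.033,"y":-0.0067,"z":0,"wx":0,"wy":0,"wz":0,"grip":1},
  {"x":-0.033,"y":-0.0067,"z":0,"wx":0,"wy":0,"wz":0,"grip":1},
  {"x":-0.033,"y":-0.0067,"z":0,"wx":0,"wy":0,"wz":0,"grip":1},
  {"x":-0.033,"y":-0.0067,"z":0,"wx":0,"wy":0,"wz":0,"grip":1},
  {"x":-0.033,"y":-0.0067,"z":0,"wx":0,"wy":0,"wz":0,"grip":1},
  {"x":-0.033,"y":-0.0067,"z":0,"wx":0,"wy":0,"wz":0,"grip":1},
  {"x":-0.033,"y":-0.0067,"z":0,"wx":0,"wy":0,"wz":0,"grip":1},
  {"x":-0.033,"y":-0.0067,"z":0,"wx":0,"wy":0,"wz":0,"grip":1},
  {"x":0,"y":0,"z":0,"wx":0,"wy":0,"wz":7,"grip":1},
  {"x":0,"y":0,"z":0,"wx":0,"wy":0,"wz":7,"grip":1},
  {"x":0,"y":0,"z":0,"wx":0,"wy":0,"wz":0,"grip":1},
  {"x":0,"y":0,"z":0,"wx":0,"wy":0,"wz":0,"grip":1},
])

```text
clock: 2.6
eef_pos: [581.6, 288.4, 275.3]
eef_rot: [-3.141, -0.0, 2.581]
wrist_force: [-0.4, -0.2, 0.5]
finger_gap: 94.1
```

play_rows([
  {"x":-0.003,"y":0,"z":0,"wx":0,"wy":0,"wz":0,"grip":0.55},
  {"x":0,"y":0,"z":0.018,"wx":0,"wy":0,"wz":0,"grip":0.55},
  {"x":0,"y":0,"z":0.018,"wx":0,"wy":0,"wz":0,"grip":0.55},
  {"x":0,"y":0,"z":0.018,"wx":0,"wy":0,"wz":0,"grip":0.55},
  {"x":0,"y":0,"z":0.018,"wx":0,"wy":0,"wz":0,"grip":0.55},
  {"x":0,"y":0,"z":0,"wx":0,"wy":0,"wz":0,"grip":0.55},
])

```text
clock: 3.35
eef_pos: [583.8, 286.6, 201.7]
eef_rot: [-3.139, -0.002, 2.578]
wrist_force: [0.1, -0.2, 1.0]
finger_gap: 51.8
```

Run:
```python
from h import *
p,d=manip.camera("side")
cv2.imwrite("pics/side1.png",cv2.resize(p[100:250,100:300,::-1],None,fx=4,fy=4,interpolation=cv2.INTER_CUBIC))
```

```text
(no output)
```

View pics/side1.png

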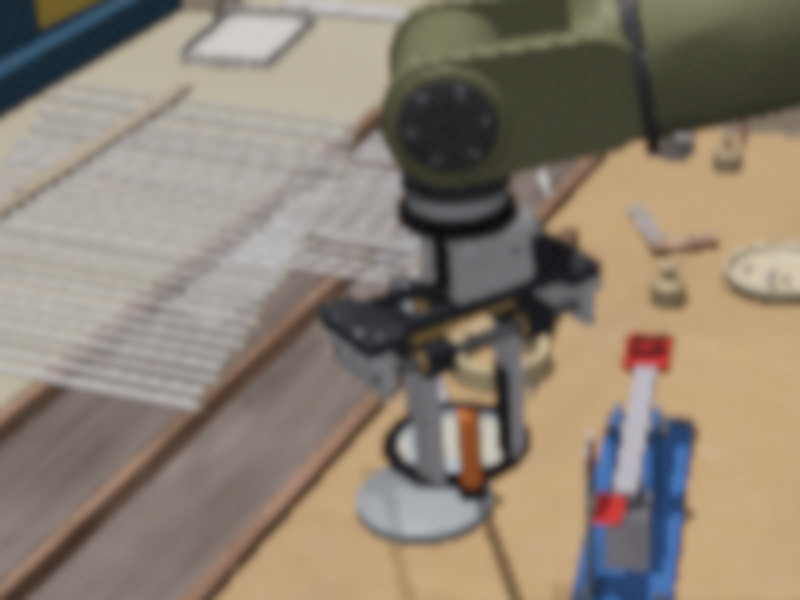

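The orange handle at about (470,450) in the crop stands between the two fingers, so I'll close on it.

play_rows([
  {"x":0,"y":0,"z":0,"wx":0,"wy":0,"wz":0,"grip":0.1},
  {"x":0,"y":0,"z":0,"wx":0,"wy":0,"wz":0,"grip":0.1},
  {"x":0,"y":0,"z":0,"wx":0,"wy":0,"wz":0,"grip":0.1},
  {"x":0,"y":0,"z":0,"wx":0,"wy":0,"wz":0,"grip":0.1},
  {"x":0,"y":0,"z":0,"wx":0,"wy":0,"wz":0,"grip":0.1},
], squeeze=12)

```text
clock: 4.03
eef_pos: [584.3, 286.9, 203.6]
eef_rot: [3.141, 0.0, 2.579]
wrist_force: [-0.5, 1.1, 1.2]
finger_gap: 16.0
```

Run:
```python
from h import *
s=manip.read_state();print(s["eef_pos"],s["eef_rot"],s["finger_gap"])
yaw=s["eef_rot"][2];x=np.array([np.cos(yaw),np.sin(yaw)]);y=np.array([np.sin(yaw),-np.cos(yaw)])
Hn=np.array([728.8,73.1]);p0=s["eef_pos"][:2];a0=np.arctan2(*(p0-Hn)[::-1]);r=np.linalg.norm(p0-Hn);print(r,np.degrees(a0))
a=np.linspace(a0,np.radians(171.3),17);q=Hn+258*np.c_[np.cos(a),np.sin(a)]
q[0]=p0
for d in np.diff(q,axis=0): print((d@x).round(1),(d@y).round(1))
```

```text
[584.25038398 286.91314674 203.63049942] [3.14127627e+00 7.46689655e-05 2.57850955e+00] 15.983319625205072
258.0903973644651 124.06088730131312
4.9 -12.3
4.4 -12.6
3.7 -12.8
3.1 -12.9
2.4 -13.1
1.7 -13.2
1.0 -13.3
0.4 -13.3
-0.3 -13.3
-1.0 -13.3
-1.7 -13.2
-2.4 -13.1
-3.0 -12.9
-3.7 -12.8
-4.4 -12.6
-5.0 -12.3
```

play_rows([
  {"x":0.0049,"y":-0.0123,"z":0,"wx":0,"wy":0,"wz":0,"grip":0.1},
  {"x":0.0044,"y":-0.0126,"z":0,"wx":0,"wy":0,"wz":0,"grip":0.1},
  {"x":0.0037,"y":-0.0128,"z":0,"wx":0,"wy":0,"wz":0,"grip":0.1},
  {"x":0.0031,"y":-0.0129,"z":0,"wx":0,"wy":0,"wz":0,"grip":0.1},
  {"x":0.0024,"y":-0.0131,"z":0,"wx":0,"wy":0,"wz":0,"grip":0.1},
  {"x":0.0017,"y":-0.0132,"z":0,"wx":0,"wy":0,"wz":0,"grip":0.1},
  {"x":0.001,"y":-0.0133,"z":0,"wx":0,"wy":0,"wz":0,"grip":0.1},
  {"x":0.0004,"y":-0.0133,"z":0,"wx":0,"wy":0,"wz":0,"grip":0.1},
  {"x":-0.0003,"y":-0.0133,"z":0,"wx":0,"wy":0,"wz":0,"grip":0.1},
  {"x":-0.001,"y":-0.0133,"z":0,"wx":0,"wy":0,"wz":0,"grip":0.1},
  {"x":-0.0017,"y":-0.0132,"z":0,"wx":0,"wy":0,"wz":0,"grip":0.1},
  {"x":-0.0024,"y":-0.0131,"z":0,"wx":0,"wy":0,"wz":0,"grip":0.1},
  {"x":-0.003,"y":-0.0129,"z":0,"wx":0,"wy":0,"wz":0,"grip":0.1},
  {"x":-0.0037,"y":-0.0128,"z":0,"wx":0,"wy":0,"wz":0,"grip":0.1},
  {"x":-0.0044,"y":-0.0126,"z":0,"wx":0,"wy":0,"wz":0,"grip":0.1},
  {"x":-0.005,"y":-0.0123,"z":0,"wx":0,"wy":0,"wz":0,"grip":0.1},
  {"x":0,"y":0,"z":0,"wx":0,"wy":0,"wz":0,"grip":0.1},
  {"x":0,"y":0,"z":0,"wx":0,"wy":0,"wz":0,"grip":0.1},
])

```text
clock: 6.28
eef_pos: [473.6, 111.1, 203.5]
eef_rot: [-3.141, 0.0, 2.578]
wrist_force: [-1.2, -0.2, 6.7]
finger_gap: 15.8
```

Run:
```python
from h import *
for n in("top","side"):
    p,d=manip.camera(n);np.savez(f"{n}2.npz",p=p,d=d)
    c=p[100:240,150:330] if n=="top" else p[100:250,150:350]
    cv2.imwrite(f"pics/{n}2.png",cv2.resize(c[...,::-1],None,fx=4,fy=4,interpolation=cv2.INTER_CUBIC))
```

```text
(no output)
```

View pics/top2.png

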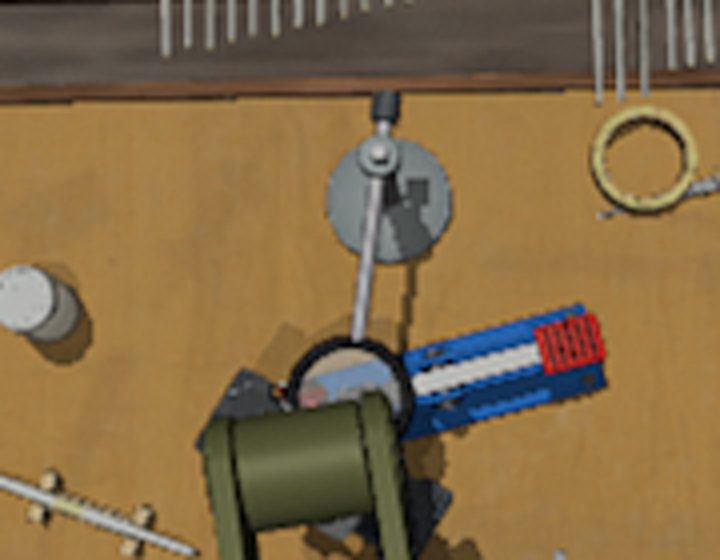

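View pics/side2.png

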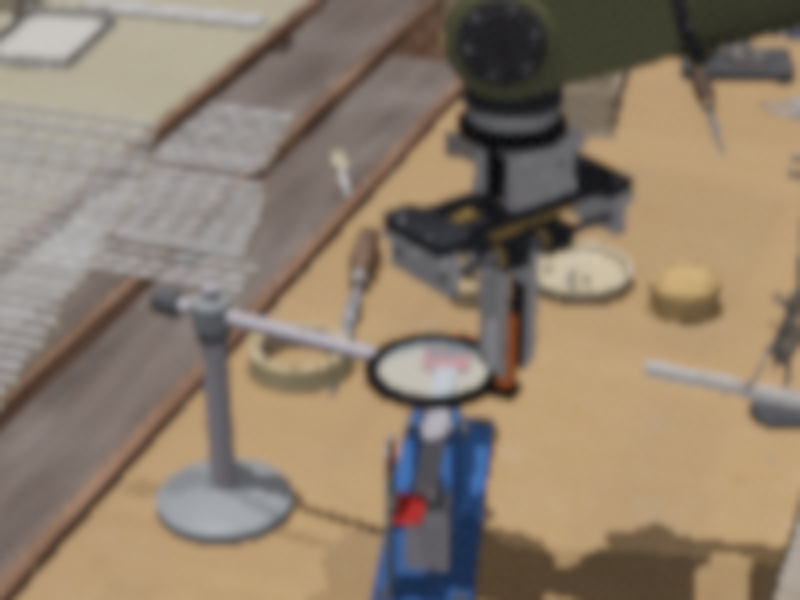

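play_rows([
  {"x":0,"y":0,"z":0,"wx":0,"wy":0,"wz":0,"grip":0.5},
  {"x":0,"y":0,"z":0,"wx":0,"wy":0,"wz":0,"grip":0.5},
  {"x":0,"y":0,"z":0,"wx":0,"wy":0,"wz":0,"grip":0.5},
  {"x":0,"y":0,"z":0,"wx":0,"wy":0,"wz":0,"grip":0.5},
  {"x":0,"y":0,"z":-0.02,"wx":0,"wy":0,"wz":0,"grip":0.5},
  {"x":0,"y":0,"z":-0.03,"wx":0,"wy":0,"wz":0,"grip":0.5},
  {"x":0,"y":0,"z":-0.03,"wx":0,"wy":0,"wz":0,"grip":0.5},
  {"x":0,"y":0,"z":-0.02,"wx":0,"wy":0,"wz":0,"grip":0.5},
  {"x":0,"y":0,"z":0,"wx":0,"wy":0,"wz":0,"grip":0.5},
])

```text
clock: 7.5
eef_pos: [474.0, 111.9, 304.4]
eef_rot: [3.14, 0.002, 2.578]
wrist_force: [-0.2, -0.1, -0.7]
finger_gap: 47.2
```

Run:
```python
from h import *
s=manip.read_state();print(s["eef_pos"],s["eef_rot"],s["joints"])
yaw=s["eef_rot"][2];x=np.array([np.cos(yaw),np.sin(yaw)]);y=np.array([np.sin(yaw),-np.cos(yaw)])
d=np.array([584.4,-83.1])-s["eef_pos"][:2];print("to paddle",d@x,d@y)
```

```text
[473.98339499 111.87344361 304.36640286] [3.14012845e+00 1.66693232e-03 2.57846866e+00] [ 1.56560978e-01  9.65760731e-02  1.53593635e+00  2.35464489e-06
  1.50686155e+00 -8.51112721e-01]
to paddle -197.4501046844159 -105.924154635018
```

play_rows([
  {"x":-0.0247,"y":-0.0132,"z":0,"wx":0,"wy":0,"wz":0,"grip":0.5},
  {"x":-0.0247,"y":-0.0132,"z":0,"wx":0,"wy":0,"wz":0,"grip":0.5},
  {"x":-0.0247,"y":-0.0132,"z":0,"wx":0,"wy":0,"wz":0,"grip":0},
  {"x":-0.0247,"y":-0.0132,"z":0,"wx":0,"wy":0,"wz":0,"grip":0},
  {"x":-0.0247,"y":-0.0132,"z":0,"wx":0,"wy":0,"wz":0,"grip":0},
  {"x":-0.0247,"y":-0.0132,"z":0,"wx":0,"wy":0,"wz":0,"grip":0},
  {"x":-0.0247,"y":-0.0132,"z":0,"wx":0,"wy":0,"wz":0,"grip":0},
  {"x":-0.0247,"y":-0.0132,"z":0,"wx":0,"wy":0,"wz":0,"grip":0},
  {"x":0,"y":0,"z":0,"wx":0,"wy":0,"wz":0,"grip":0},
  {"x":0,"y":0,"z":0,"wx":0,"wy":0,"wz":0,"grip":0},
])

```text
clock: 8.75
eef_pos: [584.0, -82.4, 302.6]
eef_rot: [-3.141, -0.001, 2.579]
wrist_force: [0.1, -0.1, -0.3]
finger_gap: 0.4
```

Run:
```python
from h import *
for n in("top","side"):
    p,d=manip.camera(n);np.savez(f"{n}3.npz",p=p,d=d)
    c=p[100:240,150:330] if n=="top" else p[100:250,150:350]
    cv2.imwrite(f"pics/{n}3.png",cv2.resize(c[...,::-1],None,fx=4,fy=4,interpolation=cv2.INTER_CUBIC))
```

```text
(no output)
```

View pics/top3.png

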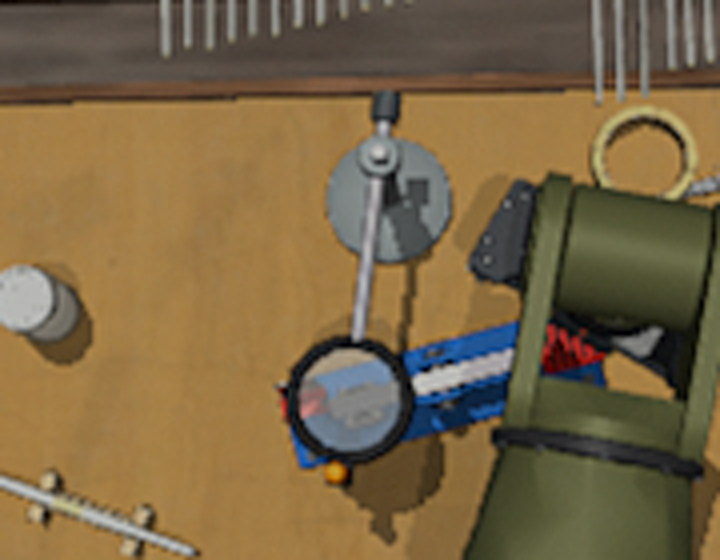

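View pics/side3.png

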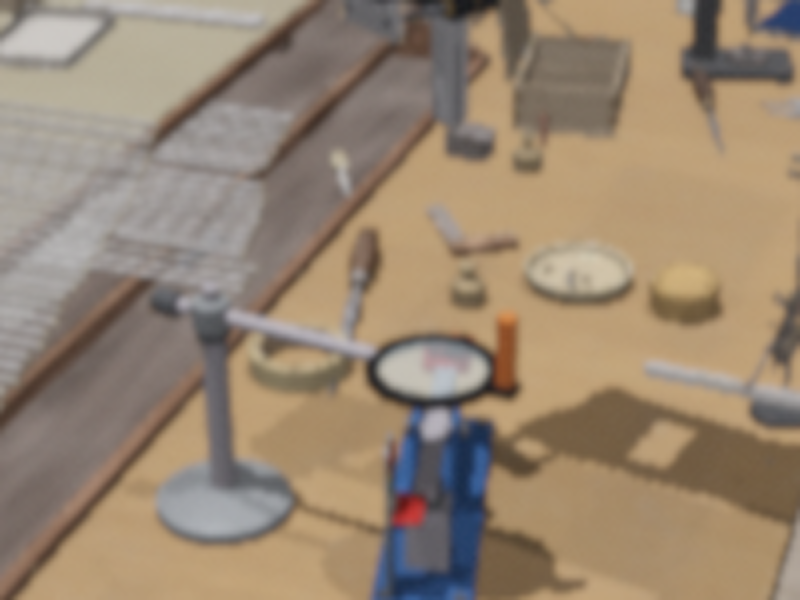

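Run:
```python
from h import *
t=lambda a,b,z:onz("top",a/4+150-.4,b/4+100-.4,z)
print("lens",t(350.5,399,192),"handle",t(337,472,248))
for J in([538.1,101.1,60],[540.2,101.7,60]):
    u,v=proj("top",J);print((u+.4-150)*4,(v+.4-100)*4)
for n in("top","side"):
  p=np.load(n+"3.npz")["p"]; c=p[180:220,215:260] if n=="top" else p[195:250,235:280]
  cv2.imwrite(f"pics/{n}3z.png",cv2.resize(c[...,::-1],None,fx=10,fy=10,interpolation=cv2.INTER_CUBIC))
```

```text
lens [534.83594036 100.57076378 192.        ] handle [475.54479623 108.23730439 248.        ]
359.57597084377926 405.3780824822637
358.8527081734212 403.01402057055907
```

View pics/top3z.png

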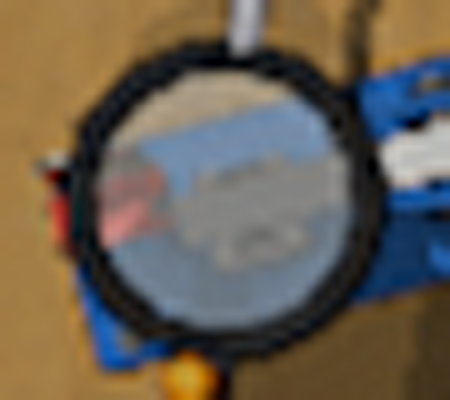

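View pics/side3z.png

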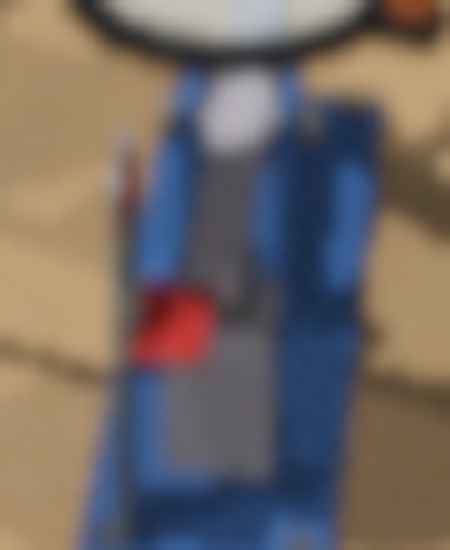

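play_rows([
  {"x":0,"y":0,"z":0.035,"wx":0,"wy":0,"wz":0,"grip":0},
  {"x":0,"y":0,"z":0.035,"wx":0,"wy":0,"wz":0,"grip":0},
  {"x":0,"y":0,"z":0.035,"wx":0,"wy":0,"wz":0,"grip":0},
  {"x":0,"y":0,"z":0.035,"wx":0,"wy":0,"wz":0,"grip":0},
  {"x":0,"y":0,"z":0.03,"wx":0,"wy":0,"wz":0,"grip":0},
  {"x":0,"y":0,"z":0.02,"wx":0,"wy":0,"wz":0,"grip":0},
  {"x":0,"y":0,"z":0,"wx":0,"wy":0,"wz":0,"grip":0},
  {"x":0,"y":0,"z":0,"wx":0,"wy":0,"wz":0,"grip":0},
])

```text
clock: 9.85
eef_pos: [584.7, -82.7, 114.6]
eef_rot: [3.141, 0.001, 2.579]
wrist_force: [-0.5, -0.1, 0.5]
finger_gap: 0.5
```

play_rows([
  {"x":0,"y":0,"z":0.008,"wx":0,"wy":0,"wz":0,"grip":0},
  {"x":0,"y":0,"z":0.006,"wx":0,"wy":0,"wz":0,"grip":0},
  {"x":0,"y":0,"z":0.004,"wx":0,"wy":0,"wz":0,"grip":0},
  {"x":0,"y":0,"z":0.004,"wx":0,"wy":0,"wz":0,"grip":0},
  {"x":0,"y":0,"z":0.004,"wx":0,"wy":0,"wz":0,"grip":0},
  {"x":0,"y":0,"z":0,"wx":0,"wy":0,"wz":0,"grip":0},
  {"x":0,"y":0,"z":0,"wx":0,"wy":0,"wz":0,"grip":0},
])

```text
clock: 10.72
eef_pos: [584.5, -83.2, 87.7]
eef_rot: [-3.141, 0.001, 2.578]
wrist_force: [-0.6, -4.2, 5.0]
finger_gap: 0.2
```

play_rows([
  {"x":0,"y":0,"z":0.004,"wx":0,"wy":0,"wz":0,"grip":0},
  {"x":0,"y":0,"z":0.004,"wx":0,"wy":0,"wz":0,"grip":0},
  {"x":0,"y":0,"z":0.004,"wx":0,"wy":0,"wz":0,"grip":0},
  {"x":0,"y":0,"z":0,"wx":0,"wy":0,"wz":0,"grip":0},
  {"x":0,"y":0,"z":0,"wx":0,"wy":0,"wz":0,"grip":0},
])

```text
clock: 11.35
eef_pos: [584.5, -82.7, 75.8]
eef_rot: [3.141, 0.0, 2.578]
wrist_force: [-2.6, -1.0, 5.8]
finger_gap: 0.5
```

Run:
```python
from h import *
for n in("top","side"):
    p,d=manip.camera(n);np.savez(f"{n}4.npz",p=p,d=d)
    c=p[100:240,150:330] if n=="top" else p[185:250,220:295]
    f=4 if n=="top" else 9
    cv2.imwrite(f"pics/{n}4.png",cv2.resize(c[...,::-1],None,fx=f,fy=f,interpolation=cv2.INTER_CUBIC))
for i in range(1):
    s=manip.read_state();print(s["eef_pos"],s["wrist_force"])
```

```text
[584.48306382 -82.7079658   75.89616125] [-2.06975946 -0.53354952  7.9810435 ]
```

View pics/top4.png

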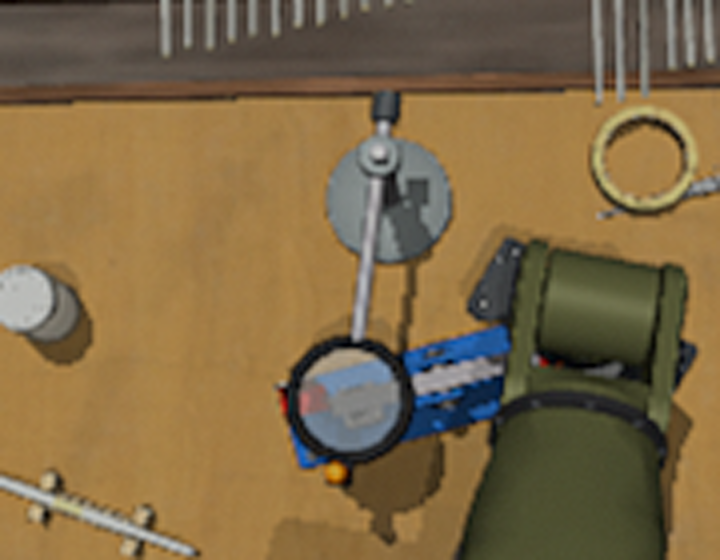

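View pics/side4.png

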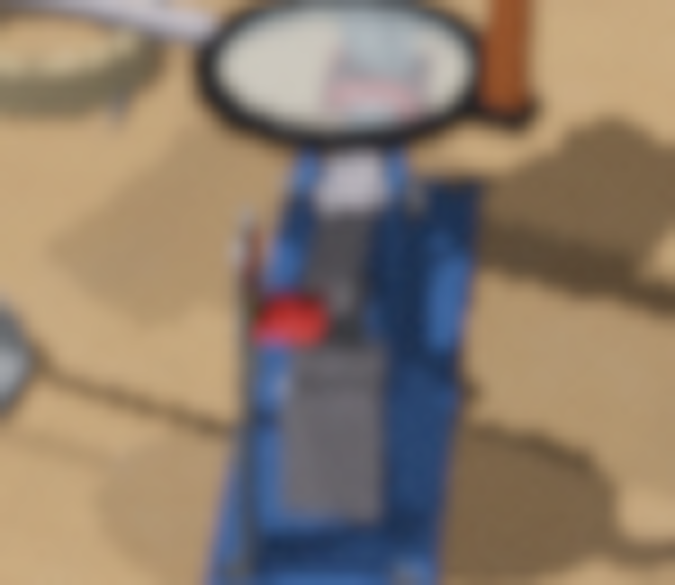

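Run:
```python
from h import *
Pd=np.array([584.4,-83.1]);u=np.array([-.238,.971]);n=np.array([u[1],-u[0]])
for k in("0","3","4"):
  for cam in("side","top"):
    z=np.load(f"{cam}{k}.npz");p,D=z["p"],z["d"];P=cloud(cam,D);h=cv2.cvtColor(p,cv2.COLOR_RGB2HSV)
    H,S,V=[h[...,i].astype(int) for i in range(3)]
    q=P[...,:2]-Pd;a=q@u;b=q@n
    m=((H<6)|(H>174))&(S>150)&(V>100)&(a>170)&(a<270)&(abs(b)<60)&(P[...,2]>60)&(P[...,2]<160)
    o=P[m];print(k,cam,"pointer n",m.sum(),"a",np.median(a[m]) if m.sum() else 0,"b",np.median(b[m]) if m.sum() else 0,"z",np.percentile(o[:,2],[10,50,90]) if m.sum() else 0)
    m=(S<60)&(V>130)&(a>35)&(a<180)&(abs(b)<9)&(P[...,2]>70)&(P[...,2]<150)
    if m.sum()>10:
      f=np.polyfit(a[m],P[m][:,2],1);print("   lever slope",np.arctan(f[0]),m.sum(), a[m].min(),a[m].max())
```

```text
0 side pointer n 37 a 238.8201354045983 b 8.120847020248135 z [86.70559091 89.22689233 91.19263275]
   lever slope -0.002969985695450699 116 36.005392152222484 179.71653016876192
0 top pointer n 54 a 235.884729087651 b 9.01969349674778 z [87.49897728 90.82062922 94.01652969]
   lever slope -0.002325931487928808 206 35.496753630509595 179.24651427781816
3 side pointer n 36 a 240.92203322842136 b 8.053416401521115 z [86.49328602 89.47792099 91.1792286 ]
   lever slope 0.011681364261798442 33 101.54366849825296 143.19031027531128
3 top pointer n 1 a 252.28389830142095 b 16.713485015456836 z [95.35179646 95.35179646 95.35179646]
   lever slope -0.005334850252939346 122 52.524149590537945 139.27014093534916
4 side pointer n 26 a 236.25113547519794 b 8.449271338193498 z [109.98091023 113.20852894 116.06459648]
   lever slope 0.21843649545756577 25 94.57508582395542 139.36035404425547
4 top pointer n 1 a 249.7870151494123 b 14.103278978033007 z [123.87589485 123.87589485 123.87589485]
   lever slope 0.16919099495609896 88 65.86693790448302 138.29868754116572
```

play_rows([
  {"x":0,"y":0,"z":0.0012,"wx":0,"wy":0,"wz":0,"grip":0},
  {"x":0,"y":0,"z":0.0012,"wx":0,"wy":0,"wz":0,"grip":0},
  {"x":0,"y":0,"z":0,"wx":0,"wy":0,"wz":0,"grip":0},
  {"x":0,"y":0,"z":0,"wx":0,"wy":0,"wz":0,"grip":0},
  {"x":0,"y":0,"z":0,"wx":0,"wy":0,"wz":0,"grip":0},
])

```text
clock: 12.08
eef_pos: [584.4, -82.5, 73.5]
eef_rot: [3.141, -0.0, 2.579]
wrist_force: [-3.1, 0.2, 7.5]
finger_gap: 0.5
```

Run:
```python
from h import *
Pd=np.array([584.4,-83.1]);u=np.array([-.238,.971]);n=np.array([u[1],-u[0]])
for t in range(3):
  for cam in("side",)+(("top",) if t==2 else ()):
    p,D=manip.camera(cam);P=cloud(cam,D);h=cv2.cvtColor(p,cv2.COLOR_RGB2HSV)
    H,S,V=[h[...,i].astype(int) for i in range(3)]
    q=P[...,:2]-Pd;a=q@u;b=q@n
    m=((H<6)|(H>174))&(S>150)&(V>100)&(a>170)&(a<270)&(abs(b)<60)&(P[...,2]>60)&(P[...,2]<160)
    if m.sum(): print(cam,"ptr z",np.median(P[m][:,2]),"theta",np.arcsin((np.median(P[m][:,2])-89.3)/122))
    m=(S<60)&(V>130)&(a>35)&(a<180)&(abs(b)<9)&(P[...,2]>70)&(P[...,2]<150)
    print("slope",np.arctan(np.polyfit(a[m],P[m][:,2],1)[0]))
    if cam=="top": cv2.imwrite("pics/top5.png",cv2.resize(p[...,::-1],(768,576)))
  s=manip.read_state();print(s["eef_pos"],s["wrist_force"],s["clock"])
```

```text
side ptr z 117.45299804329638 theta 0.23286103369577812
slope 0.2252666435387493
[584.4426559  -82.54157545  73.49464347] [-1.91733153  0.69124975  7.66359208] 12.125
side ptr z 117.58612782357285 theta 0.2339826798421978
slope 0.2122089766397493
[584.45120189 -82.51976134  73.48917109] [-2.31905385  1.13648672  7.17530989] 12.175
side ptr z 116.57449508952608 theta 0.22546686511131503
slope 0.2519882086231479
slope 0.20928973146376437
[584.44479239 -82.51319193  73.49082727] [-2.94476791  1.07555157  7.41707687] 12.275
```

View pics/top5.png

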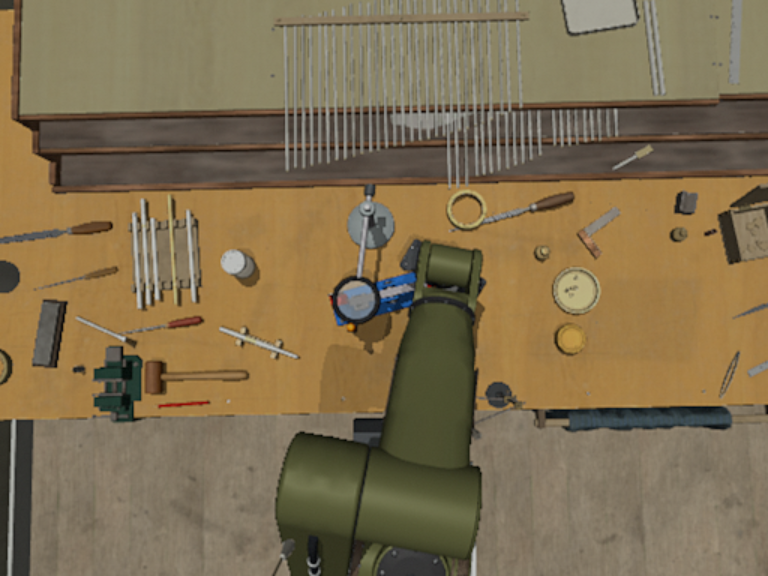

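Three measures put the lever at about 0.22 rad, the middle of the green band: pointer height, lever slope and the 7.5 N force. The lens stands over the jaw at (357,300), and the bystanders are where they started. Handing in.

```bash
python3 -c "
from cell import manip
print(manip.sign_off())"
```

```text
the job is handed in; nothing more can be done
None
```

I swung the magnifier by its orange handle until the lens stood over the jaw. Then I let go and pressed the red paddle down with the shut fingers. I handed the job in at about 12.3 s, still holding the paddle down. No verdict was reported.

What my last checks showed:
- **Lens:** after I released the handle, its centre measured about (535, 101) mm and the jaw about (539, 101) mm. That is roughly 5 mm apart against the 25 mm limit. The jaw position comes from the paddle centre, the lever direction and the given distances; I did not measure it directly. The last top picture still shows the lens over the jaw.
- **Lever:** pointer height gave 0.225–0.234 rad, mid-green. The slope of the lever in the depth images agreed less closely, at 0.21–0.25 rad, but every reading is inside the green band (0.17–0.28).
- **Force:** the wrist reads about 7.4 N upwards, which matches the 7.5 N expected in the green band. There is also a 2–3 N sideways load.
- **Bystanders:** they look unmoved in the final top picture. I checked this by eye and did not measure it.

No check failed.

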